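# Clamp the fallen reagent bottle and hold the ratchet lever

## Task

The square white reagent bottle has been knocked over: stand it upright on the bed of the bottle clamp, squarely between the two jaws, and let go of it. Then take the clamp's ratchet lever by its upright black grip and pull it round in the closing direction by exactly four clicks, never a fifth, so that the jaws pinch the bottle, and finish still holding the grip there, because I am about to undo the cap. Do not drop the bottle, and leave the other things on the bench alone.

Things in the scene. Friction and masses are not known exactly. Their poses are not given: they have to be found in the camera images.
- bottle: the fallen reagent bottle, about 0.26 kg: square white body 60 x 60 x 88 mm, shoulder narrowing to a 28 mm neck at 104 mm, top at 140 mm. Origin: centre of its underside; z runs from there to the cap, x and y are square to its faces, centre of mass about 50 mm up. It lies on a face on the bench, z level, the cap roughly to the left (+y)
- cap (a point): middle of the bottle's round blue screw cap on the bottle's axis, 127 mm above its underside; the cap is 38 mm across and 27 mm tall, with 9 mm of bare neck below it
- bottle_clamp: grey bench clamp bolted down, base 170 (x) x 300 (y) x 18 mm, origin at the centre of its underside, z up. Fixed jaw's rubber face at y +105 mm; sliding jaw's pad face at y +26 mm plus 32 mm per rad of lever, so the gap is 79 mm at lever 0. Jaws reach 72 mm above the bench, pads are 75 mm wide. Lever pivot (upright axis) at x 0, y -88 mm. Guide rails 28 mm high at x +-55 mm
- bed (a point): centre of the clamp's bed, on top of the steel plate between the jaws, 22 mm above the bench: the underside of the bottle belongs here (axes as the clamp's: the jaws close along y)
- ratchet_lever (a joint): lever angle, rad: 0 open, grows clockwise seen from above, closing the jaw. Starts in the free travel (0 to 0.13). A spring pawl climbs each 0.16 rad tooth and drops with a click at 0.30, 0.46, 0.62, 0.78 (fourth), 0.94 (fifth); it then bars the way back. The pull at the grip climbs to about 5 to 9 N before each click and falls away by 8 N or more at it
- lever_grip: upright black cylindrical grip at the end of the lever, 26 mm across, 52 mm tall; origin at the centre of its lower end, 62 mm above the bench, 150 mm from the lever's pivot; it revolves freely on its pin. At lever angle 0 it lies from the pivot along the clamp's x +0.479, y -0.878
- grip_mid (a point): the middle of the black grip, on its axis, 92 mm above the bench: where to take hold from above
- jaw_pad: sprung rubber pad of the sliding jaw, 75 mm wide, 42 mm tall (26 to 68 mm above the bench); origin on the clamp's origin at lever 0, moves along the clamp's y. It slides the bottle against the fixed jaw by about the third click and pinches it with about 12 N at the fourth (1.8 N per mm)
- tube_rack: bystander: grey rack 100 x 190 x 45 mm with colour-capped sample tubes up to 98 mm, origin under its centre
- stick_cup: bystander: steel cup 64 mm across, 90 mm tall, with wooden sticks up to 150 mm, origin under its centre
- wipes_tub: bystander: white and green round wipes tub 94 mm across, 140 mm tall, origin under its centre
There are look-alikes about, which are no part of the job. What is shaped like the bottle but purple or yellow is not meant.

How it is judged:
On the way, in this order (a step that is already met when the one before it is completed fails the run):
1. the bottle stands upright and square on the clamp's bed between the jaws, let go, with the lever not yet clicked (angle between bottle's own z axis and vertical below 0.1 rad and z of bottle in the frame of bed between -0.004 and 0.004 m and x of bottle in the frame of bed between -0.02 and 0.02 m and y of bottle in the frame of bed between -0.015 and 0.015 m and (angle between the x axis of bottle and the x axis of bottle_clamp, either way round below 0.15 rad or angle between the x axis of bottle and the y axis of bottle_clamp, either way round below 0.15 rad) and contact force between the fingers and bottle below 0.1 N and linear speed of bottle below 0.02 m/s and value of joint ratchet_lever below 0.29 rad), for 0.2 s.
2. the lever has been pulled to its fourth click and the sprung pad pinches the standing bottle (value of joint ratchet_lever above 0.785 rad and angle between bottle's own z axis and vertical below 0.1 rad and contact force between jaw_pad and bottle above 5 N), for 0.2 s.
At the end, for the whole second after the job is handed in: Bottle upright (6 deg), square to the jaws (9 deg), on the bed within 4 mm in height, 20 mm along and 15 mm across the jaws, untouched by the fingers, pinched with over 5 N; lever still, past its fourth click and short of the fifth (0.785 to 0.94 rad); fingers on the black grip with over 1 N (all of step 2 and z of bottle in the frame of bed between -0.004 and 0.004 m and x of bottle in the frame of bed between -0.02 and 0.02 m and y of bottle in the frame of bed between -0.015 and 0.015 m and (angle between the x axis of bottle and the x axis of bottle_clamp, either way round below 0.15 rad or angle between the x axis of bottle and the y axis of bottle_clamp, either way round below 0.15 rad) and contact force between the fingers and bottle below 0.1 N and linear speed of bottle below 0.02 m/s and value of joint ratchet_lever below 0.94 rad and velocity of joint ratchet_lever between -0.05 and 0.05 rad/s and contact force between the fingers and lever_grip above 1 N); the arm keeps its last pose, push and grip.
It fails at once if the lever clicks a fifth time (value of joint ratchet_lever above 0.95 rad).
It fails at once if the bottle is dropped or falls: moves faster than 0.6 m/s out of the fingers (linear speed of bottle above 0.6 m/s and contact force between the fingers and bottle below 0.05 N).
It fails at once if the tube rack is pushed more than 20 mm or tipped (distance of tube_rack from where it was at the start of the episode above 0.02 m or angle between tube_rack's own z axis and vertical above 0.2 rad).
It fails at once if the cup of sticks is pushed more than 20 mm or tipped (distance of stick_cup from where it was at the start of the episode above 0.02 m or angle between stick_cup's own z axis and vertical above 0.2 rad).
It fails at once if the wipes tub is pushed more than 20 mm or tipped (distance of wipes_tub from where it was at the start of the episode above 0.02 m or angle between wipes_tub's own z axis and vertical above 0.2 rad).
It also fails if it takes over 72 s, if anything falls off the work surface, if the arm or the gripper's body presses on something with over 40 N, if the wrist force passes 120 N, or if a joint passes its speed limit or range.

## Robot

A 6-joint arm with a two-finger parallel gripper is mounted at the origin on the work surface. World frame = base frame: x ahead of the robot, y to its left, z up, the work surface at z = 0. Lengths are in m, angles in rad, forces in N, time in s.
With the tool pointing down it reaches from about 0.4 to 0.925 m from the base axis. Payload 12.5 kg.
Tool frame: the origin (TCP) lies at the very end of the fingers, on their centre line; the grasp point (between the pads) lies 19 mm behind it; z points along the fingers, y is the line along which they close (so a half turn about z gives the same grasp; the last joint's range is limited). The gripper opens to 95 mm and grips with 3 to 60 N. Pads are 20 mm wide; open, the fingers measure 119 mm over their backs; the gripper's body (75 mm by 180 mm) begins 59 mm behind the grasp point.
Start: joints at [-1.367, 0.491, 1.559, -0, 1.092, -0.106], TCP at [0.191, -0.595, 0.215] pointing down, gripper open.
Joint ranges: [-3.1, 3.1], [-0.84, 2.19], [0.05, 2.79], [-1.13, 4.28], [0.06, 2.93], [-2.69, 2.69]. Speed limits (rad/s): [2.22, 2.22, 2.79, 3.14, 3.14, 3.14].

## Interface

Orientations are given as a rotation vector (axis times angle).
In Python, from cell import observe, camera, sign_off gives the robot as it stands.
- The arm moves only by the shell command python3 -m creep 'ROWS' [OPENING] [FORCE]. ROWS is JSON, a list of rows, each an object of numbers: "x", "y", "z": the shift along the tool's x, y, z in mm; "spin": the turn about the tool's z in degrees. A call has 1 to 8 rows; each row is the pose to reach, as a shift and turn from the pose commanded when the call began, along the tool's axes at that moment; what a row does not reach only later rows make up. A row lasts 1/8 s, in which the tool goes at most 62.5 mm and 10.7 degrees, less where a joint would pass 70% of its speed; a pose out of reach is approached as far as the arm can. A call with a gripper value outside its range is refused whole. OPENING is the opening, from 0 (shut) to 1 (fully open), set as the call begins (- or left out, the last holds). The fingers move at their own pace and stop on an object; FORCE is the grip in N (left out, the last holds). Time passes only in rows, so rows that repeat a pose let the fingers close. It gives the time, the measured TCP pose, the force, the opening and the grip force at its end, in the units of the state.
- observe(): the state, without advancing time (a new reading comes with each control period).
- camera(name): name is "scene" or "top" or "wrist"; returns a dict with "frame" (384x512x3 uint8, red, green, blue), "vfov" (degrees; the focal length in pixels is half the picture's height over the tangent of half this angle, whatever the lens; pixels are square), "cx", "cy" (the principal point, pixels), "cam_to_world" (4x4, takes a point from camera to world coordinates); the wrist camera has in their place "T_tool_cam" (4x4, takes a point from camera to tool coordinates, whose origin is the TCP and whose axes are the flange's). Camera axes: x right, y up, looking along -z (the intrinsics and any distortion apply to the point x, -y, -z); pixel columns grow to the right and rows downward; lengths in m; the calibration is good to about 2 mm. A picture is of the moment at which its call begins: read the wrist's pose just before it. There is no depth.
- sign_off(): hands the job in; it is judged then, once.
The state is a dict: "time": time; "joint_pos": joint angles; "dq": joint speeds; "effort": joint torques, N m; "ee_pos": TCP position; "orientation": TCP orientation; "wrist_force": force on the tool from outside, world axes, zero at the start; "moment": the same for the moment, N m; "opening": opening from 0.0 (shut) to 1.0 (fully open); "finger_force": force on a finger pad.
Only numpy, scipy, OpenCV 4.12 (cv2) and the standard library are available. Lean on these libraries where they do the work, as an engineer would, in place of code of your own. Each camera call takes 0.05 s, during which the arm holds its last target. There are 200 camera calls.

## Working session

There is one attempt and no reset: what is moved stays moved. The work goes in short steps, Python scripts to look and compute and a shell command to move; the robot and the scene stay as the last step left them, time stands still between calls to the robot, and variables do not carry over. Pictures are saved under pics/ and viewed, at most 10 in all, crops included, and the job is handed in when it is done.

```bash
ls; mkdir -p pics
python3 - <<'E'
from cell import observe, camera
import cv2, numpy as np
s=observe(); print(s)
for n in ("scene","top","wrist"):
    c=camera(n); np.savez(f"pics/{n}0.npz",**c); print(n,{k:(np.round(v,4).tolist() if k!='frame' else v.shape) for k,v in c.items()})
    cv2.imwrite(f"pics/{n}0.png",c["frame"][:,:,::-1])
a=[cv2.imread(f"pics/{n}0.png") for n in ("scene","top")]
cv2.imwrite("pics/both.png",cv2.resize(np.vstack(a),None,fx=.78,fy=.78))
E
```

```text
pics
{'time': 0.0, 'joint_pos': array([-1.36660370e+00,  4.91579179e-01,  1.55946951e+00, -1.63000988e-05,
        1.09171987e+00, -1.05593433e-01]), 'dq': array([4.40919895e-04, 7.70549733e-04, 1.19570407e-05, 9.09992255e-04,
       5.27703677e-04, 1.98591491e-03]), 'effort': array([ 1.50562708e-03, -6.12649369e+01, -2.58187670e+01,  6.93025533e-02,
        4.81435668e-02, -8.78623246e-05]), 'ee_pos': array([ 0.19050318, -0.59498678,  0.21404266]), 'orientation': array([-3.10282009e+00, -4.84497939e-01,  1.13669622e-04]), 'wrist_force': array([-0.03286267, -0.55125641, -1.11049669]), 'moment': array([-0.04145112, -0.00580254,  0.04269963]), 'finger_force': 0.0, 'opening': 0.9979302940662165}
scene {'frame': (384, 512, 3), 'vfov': 43.8403, 'cx': 254.1604, 'cy': 200.7389, 'cam_to_world': [[-0.3269, -0.5782, 0.7475, 1.8427], [0.9448, -0.2175, 0.245, 0.3787], [0.0209, 0.7864, 0.6174, 1.129], [0.0, 0.0, 0.0, 1.0]]}
top {'frame': (384, 512, 3), 'vfov': 44.9704, 'cx': 251.2947, 'cy': 183.3131, 'cam_to_world': [[0.0166, 0.9826, -0.1851, 0.3091], [-0.9999, 0.0168, -0.0005, -0.0225], [0.0026, 0.1851, 0.9827, 1.6314], [0.0, 0.0, 0.0, 1.0]]}
wrist {'frame': (384, 512, 3), 'vfov': 65.1637, 'cx': 256.4857, 'cy': 191.8418, 'T_tool_cam': [[-0.0004, 0.9643, 0.2648, 0.0739], [1.0, 0.0003, 0.0007, -0.0005], [0.0006, 0.2648, -0.9643, -0.172], [0.0, 0.0, 0.0, 1.0]]}
```

View pics/both.png

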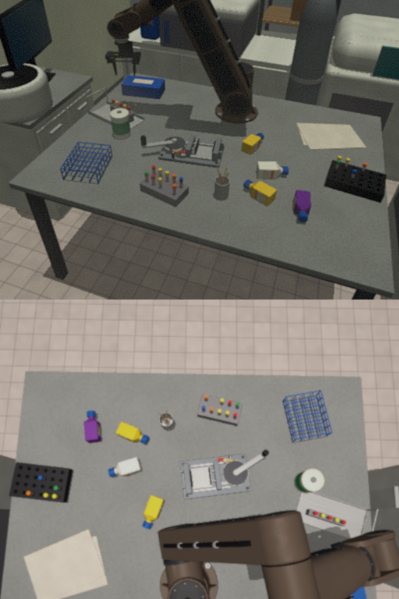

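The scene shows the white bottle with a blue cap (top camera about (160,214)), between two yellow look-alikes and one purple one. The clamp is at about (276,228) and its lever points away to the lower right. I'll confirm with an enlarged crop.

```bash
cat > h.py <<'E'
import numpy as np, cv2
from cell import observe, camera
from scipy.spatial.transform import Rotation as R
def Tw(c, s=None):
    if 'cam_to_world' in c: return np.array(c['cam_to_world'])
    T=np.eye(4); T[:3,:3]=R.from_rotvec(s['orientation']).as_matrix(); T[:3,3]=s['ee_pos']
    return T@np.array(c['T_tool_cam'])
def f(c): return 192/np.tan(np.radians(float(c['vfov']))/2)
def pix2w(c,T,uv,z):
    uv=np.atleast_2d(uv).astype(float)
    d=np.c_[(uv[:,0]-c['cx'])/f(c),-(uv[:,1]-c['cy'])/f(c),-np.ones(len(uv))]@T[:3,:3].T
    o=T[:3,3]; return o+d*((z-o[2])/d[:,2])[:,None]
def w2pix(c,T,P):
    q=(np.atleast_2d(P)-T[:3,3])@T[:3,:3]
    return np.c_[c['cx']+f(c)*q[:,0]/-q[:,2], c['cy']-f(c)*q[:,1]/-q[:,2]]
def load(n): return dict(np.load(n))
E
python3 - <<'E'
from h import *
im=cv2.imread('pics/top0.png')[170:260,130:370]
im=cv2.resize(im,None,fx=3.3,fy=3.3,interpolation=cv2.INTER_CUBIC)
s=cv2.imread('pics/scene0.png')[160:260,170:380]
s=cv2.resize(s,(792,292),interpolation=cv2.INTER_CUBIC)[:, :792]
cv2.imwrite('pics/crop1.png',np.vstack([im[:,:792],s])); print(im.shape)
E
```

```text
(297, 792, 3)
```

View pics/crop1.png

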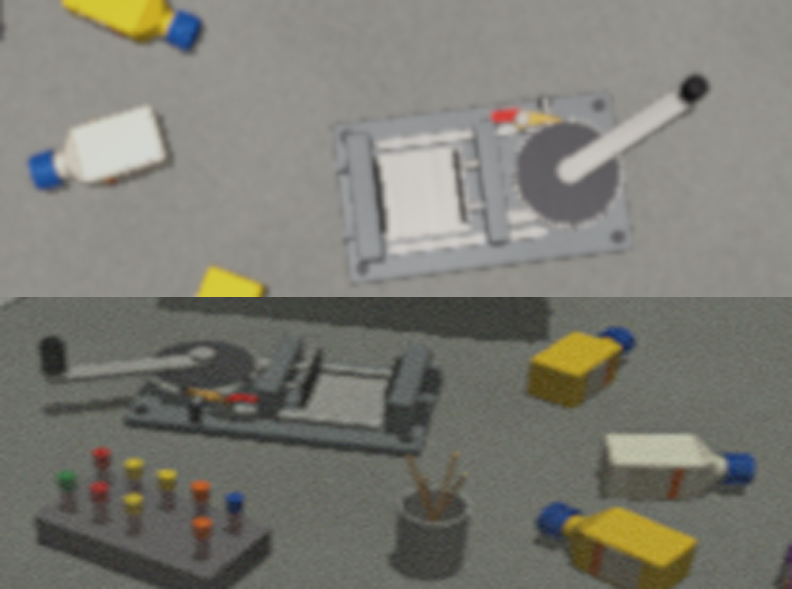

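The crop confirms it. The white body has its cap at crop (45,168) pointing left, and the yellow pair and the purple one are the look-alikes. The clamp base corners are at crop (333,125), (610,92), (632,247) and (352,282), with the grip top at (694,86).

Run:
```python
from h import *
np.set_printoptions(precision=4,suppress=True)
c=load('pics/top0.npz');T=Tw(c)
p=lambda u,v,z:pix2w(c,T,[130+u/3.3-.35,170+v/3.3-.35],z)[0]
base=np.array([p(333,125,.018),p(610,92,.018),p(632,247,.018),p(352,282,.018)])
print('base',base[:,:2],np.linalg.norm(np.roll(base,-1,0)-base,axis=1),base.mean(0))
y=(base[0]+base[3]-base[1]-base[2])[:2]; print('clamp yaw',np.arctan2(-y[0],y[1]))
yaw=np.arctan2(-y[0],y[1]); Rz=np.array([[np.cos(yaw),-np.sin(yaw)],[np.sin(yaw),np.cos(yaw)]]);o=base.mean(0)[:2]
piv=o+Rz@[0,-.088]; g=p(694,86,.114)[:2]; d=Rz.T@(g-piv); a0=np.arctan2(-.878,.479)
print('piv',piv,'grip',g,'r',np.linalg.norm(d),'lever',a0-np.arctan2(d[1],d[0]))
cap=p(45,168,.036); b=[p(155,106,.06),p(168,158,.06),p(82,184,.06),p(66,134,.06)]
print('cap',cap,'body',np.array(b)[:,:2], 'size',np.linalg.norm(b[0]-b[1]),np.linalg.norm(b[1]-b[2]))
bc=(b[0]+b[1])/2; print('dist',np.linalg.norm((cap-bc)[:2]),'dir',(cap-bc)[:2]/np.linalg.norm((cap-bc)[:2]))
# colour-segmentation for cap and others
hsv=cv2.cvtColor(c['frame'],cv2.COLOR_RGB2HSV)
m=cv2.inRange(hsv,(95,120,60),(130,255,255));n,l,st,ce=cv2.connectedComponentsWithStats(m)
for i in range(1,n):
  if st[i,4]>15: print('blue',ce[i],st[i,4],pix2w(c,T,ce[i],.03)[0,:2])
for nm,uv,z in (('cup',(167/.78,(421-300)/.78),.09),('rack',(220/.78,(409-300)/.78),.06),('tub',(311/.78,(481-300)/.78),.14),('yellow',(130/.78,132/.78),.05),('yellow2',(153/.78,211/.78),.05)): print(nm,pix2w(c,T,uv,z)[0,:2])
s=observe();print(R.from_rotvec(s['orientation']).as_matrix())
```

```text
base [[ 0.5254  0.0496]
 [ 0.5658 -0.2449]
 [ 0.402  -0.2665]
 [ 0.3609  0.0257]] [0.2973 0.1653 0.2951 0.1662] [ 0.4635 -0.109   0.018 ]
clamp yaw 0.13812872147701385
piv [ 0.4756 -0.1962] grip [ 0.5581 -0.3161] r 0.14552526669384266 lever 0.03522637843611198
cap [0.4726 0.3483 0.036 ] body [[0.5365 0.2327]
 [0.4826 0.2168]
 [0.4544 0.3038]
 [0.5057 0.3232]] size 0.05612530276899965 0.09150628896524018
dist 0.12899332032404653 dir [-0.2861  0.9582]
blue [116.4143 146.2   ] 70 [0.7371 0.4613]
blue [185.2083 178.9306] 72 [0.6224 0.2111]
blue [142.6866 221.3582] 67 [0.4705 0.3516]
blue [ 51.2821 227.9231] 39 [0.4425 0.6651]
blue [188.4722 288.9306] 72 [0.2452 0.1839]
blue [460.5756 377.1902] 205 [-0.0208 -0.7145]
cup [0.6953 0.1071]
rack [ 0.7625 -0.127 ]
tub [ 0.4388 -0.4976]
yellow [0.6519 0.2743]
yellow2 [0.3066 0.1581]
[[ 0.9524  0.3049 -0.0002]
 [ 0.3049 -0.9524  0.0008]
 [ 0.0001 -0.0008 -1.    ]]
```

```bash
python3 -m creep '[{"x":46,"y":-32,"z":-4,"spin":-10},{"x":92,"y":-64,"z":-8,"spin":-20},{"x":138,"y":-96,"z":-12,"spin":-30},{"x":184,"y":-128,"z":-16,"spin":-40},{"x":230,"y":-160,"z":-20,"spin":-50},{"x":276,"y":-192,"z":-24,"spin":-60},{"x":322,"y":-224,"z":-28,"spin":-70},{"x":368,"y":-256,"z":-32,"spin":-80}]' 1
cat >> h.py <<'E'
def go(P,yaw=None):
    "shift (mm) along tool axes and spin (deg) to bring TCP to P with tool x at world yaw"
    s=observe(); M=R.from_rotvec(s['orientation']).as_matrix()
    d=1000*M.T@(np.array(P)-s['ee_pos']); y0=np.arctan2(M[1,0],M[0,0])
    sp=None if yaw is None else -np.degrees((yaw-y0+np.pi)%(2*np.pi)-np.pi)
    print('t',round(s['time'],2),'tcp',s['ee_pos'].round(4),'yaw',round(y0,4),'F',s['wrist_force'].round(1),'-> shift',d.round(1),'|',np.linalg.norm(d).round(),'spin',sp)
E
python3 -c "
from h import *
go([.50,.30,.24],1.861)"
```

```text
time: 1.15
ee_pos: [0.4639, -0.2376, 0.2468]
orientation: [2.059, 2.372, -0.0]
wrist_force: [0.6, -0.9, -0.0]
opening: 0.998
finger_force: 0.0
t 1.15 tcp [ 0.4639 -0.2376  0.2468] yaw 1.7117 F [ 0.6 -0.9 -0. ] -> shift [527.2 111.3   6.7] | 539.0 spin -8.553421591967094
```

```bash
python3 -m creep '[{"x":60,"y":13,"z":1,"spin":-1},{"x":120,"y":26,"z":2,"spin":-2},{"x":180,"y":39,"z":3,"spin":-3},{"x":240,"y":52,"z":4,"spin":-4.5},{"x":300,"y":65,"z":5,"spin":-6},{"x":360,"y":78,"z":6,"spin":-7},{"x":420,"y":91,"z":7,"spin":-8},{"x":480,"y":104,"z":7,"spin":-8.5}]'
python3 - <<'E'
from h import *
s=observe(); c=camera('wrist'); T=Tw(c,s); np.savez('pics/w1.npz',T=T,**c)
im=c['frame'][:,:,::-1].copy(); go([.47,.35,.2],1.861)
cv2.imwrite('pics/w1.png',im); print(w2pix(c,T,[[.4726,.3483,.03],[.5095,.2247,.03]]))
E
```

```text
time: 2.15
ee_pos: [0.5011, 0.2525, 0.2395]
orientation: [1.884, 2.514, -0.0]
wrist_force: [1.3, -0.7, 0.6]
opening: 1.003
finger_force: 0.0
t 2.2 tcp [0.5011 0.2581 0.2393] yaw 1.8576 F [-3.7  2.3 -1.9] -> shift [96.9 -3.9 39.5] | 105.0 spin -0.1949876402893074
[[256.62949834  87.93976609]
 [257.24917238 191.41811028]]
```

View pics/w1.png

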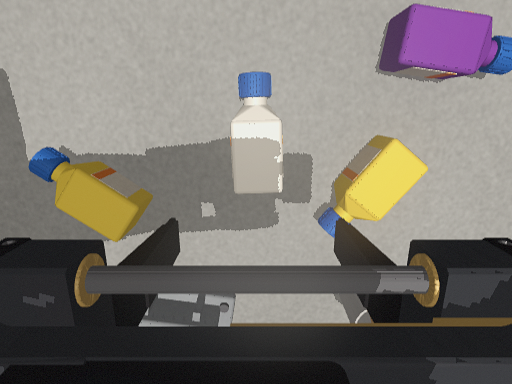

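The bottle is straight up the image, its cap at columns 238–271, rows 71–99, and the base end of its upper face at (232,192)–(282,192).

Run:
```python
from h import *
np.set_printoptions(precision=4,suppress=True)
c=load('pics/w1.npz');T=c['T']
p=lambda u,v,z:pix2w(c,T,[u,v],z)[0]
L=p(238,85,.03);Rr=p(271,85,.03);print('capmid',(L+Rr)/2,np.linalg.norm(L-Rr))
B=[p(232,192,.06),p(282,192,.06)];bm=(B[0]+B[1])/2;print('basemid',bm,np.linalg.norm(B[0]-B[1]))
low=p(254.5,99,.049);print('cap lower rim',low,'dist',np.linalg.norm((low-bm)[:2]))
e=(B[1]-B[0]);print('base edge yaw',np.arctan2(e[1],e[0]))
d=(low-bm)[:2];d/=np.linalg.norm(d);print('dir',d,np.arctan2(d[1],d[0]))
for u,v in((234,150),(281,150),(234,185),(281,185)):print(p(u,v,.06))
P=bm[:2]+d*.130;print('target',P);go([*P,.15],np.arctan2(d[1],d[0]))
```

```text
capmid [0.4692 0.3508 0.03  ] 0.03959305443459638
basemid [0.5071 0.2317 0.06  ] 0.06066345063744389
cap lower rim [0.474  0.3348 0.049 ] dist 0.10825670137456113
base edge yaw 0.2837962755611499
dir [-0.3057  0.9521] 1.8814270463807514
[0.467  0.2731 0.06  ]
[0.5197 0.2884 0.06  ]
[0.478  0.2324 0.06  ]
[0.5324 0.2482 0.06  ]
target [0.4673 0.3555]
t 2.2 tcp [0.5011 0.2581 0.2393] yaw 1.8576 F [-3.7  2.3 -1.9] -> shift [102.8  -5.   89.5] | 136.0 spin -1.3653711858243478
```

```bash
python3 -m creep '[{"x":45,"y":-2,"z":20,"spin":-0.5},{"x":90,"y":-4,"z":50,"spin":-1},{"x":102,"y":-5,"z":90,"spin":-1},{"x":102,"y":-5,"z":135,"spin":-1},{"x":102,"y":-5,"z":175,"spin":-1},{"x":102,"y":-5,"z":205,"spin":-1},{"x":102,"y":-5,"z":225,"spin":-1},{"x":102,"y":-5,"z":228,"spin":-1}]'; python3 -c "
from h import *
go([.468,.355,.012],1.872)"
```

```text
time: 3.2
ee_pos: [0.4674, 0.3465, 0.0103]
orientation: [-1.863, -2.529, 0.004]
wrist_force: [-0.7, 0.1, 1.3]
opening: 1.0
finger_force: 0.0
t 3.2 tcp [0.4674 0.3465 0.0103] yaw 1.8718 F [-0.7  0.1  1.3] -> shift [ 8.   3.1 -1.7] | 9.0 spin -0.009646803779931207
```

```bash
python3 -m creep '[{"x":8,"y":3,"z":-2},{"x":8,"y":3,"z":-2}]' && python3 -m creep '[{"x":0},{"x":0},{"x":0},{"x":0},{"x":0},{"x":0}]' 0.2 10; python3 -c "
from h import *
go([.468,.355,.012],1.872)"
```

```text
t 3.2 tcp [0.4674 0.3465 0.0103] yaw 1.8718 F [-0.7  0.1  1.3] -> shift [ 8.   3.1 -1.7] | 9.0 spin -0.009646803779931207invalid input at $[0]: expected keys x, y, z, spin
```

```bash
python3 -m creep '[{"x":8,"y":3,"z":-2,"spin":0},{"x":8,"y":3,"z":-2,"spin":0}]' && python3 -m creep '[{"x":0,"y":0,"z":0,"spin":0},{"x":0,"y":0,"z":0,"spin":0},{"x":0,"y":0,"z":0,"spin":0},{"x":0,"y":0,"z":0,"spin":0},{"x":0,"y":0,"z":0,"spin":0},{"x":0,"y":0,"z":0,"spin":0}]' 0.2 10; python3 -c "
from h import *
go([.468,.355,.012],1.872)"
```

```text
time: 3.45
ee_pos: [0.469, 0.3564, 0.0147]
orientation: [1.862, 2.529, 0.003]
wrist_force: [0.9, 0.0, 0.4]
opening: 1.002
finger_force: 0.0
time: 4.2
ee_pos: [0.4685, 0.3554, 0.0135]
orientation: [1.863, 2.529, -0.0]
wrist_force: [-0.1, 0.0, -0.1]
opening: 0.426
finger_force: 0.0
t 4.2 tcp [0.4685 0.3554 0.0135] yaw 1.8719 F [-0.1  0.  -0.1] -> shift [-0.2 -0.6  1.5] | 2.0 spin -0.0068548351965376595
```

```bash
python3 -m creep '[{"x":0,"y":0,"z":0,"spin":0},{"x":0,"y":0,"z":0,"spin":0}]' 0.2 10 && python3 -m creep '[{"x":-4,"y":0,"z":-13,"spin":0},{"x":-8,"y":0,"z":-27,"spin":0},{"x":-14,"y":0,"z":-39,"spin":0},{"x":-21,"y":0,"z":-50,"spin":0},{"x":-29,"y":0,"z":-60,"spin":0},{"x":-39,"y":0,"z":-71,"spin":0},{"x":-49,"y":0,"z":-79,"spin":0},{"x":-59,"y":0,"z":-86,"spin":0}]'
python3 - <<'E'
from h import *
s=observe();c=camera('scene');cv2.imwrite('pics/s1.png',cv2.resize(c['frame'][100:290,240:430,::-1],None,fx=3,fy=3,interpolation=cv2.INTER_CUBIC));go([.468,.355,.012],1.872)
E
```

```text
time: 4.45
ee_pos: [0.4685, 0.3554, 0.0136]
orientation: [1.863, 2.529, -0.0]
wrist_force: [-1.0, -0.1, 0.4]
opening: 0.398
finger_force: 10.0
time: 5.45
ee_pos: [0.4862, 0.2983, 0.1001]
orientation: [1.863, 2.529, -0.0]
wrist_force: [0.4, -0.5, -2.6]
opening: 0.394
finger_force: 10.0
t 5.5 tcp [0.4867 0.2976 0.1007] yaw 1.8713 F [ 0.6 -2.1 -1.7] -> shift [60.3 -0.9 88.7] | 107.0 spin -0.03800579983711001
```

View pics/s1.png

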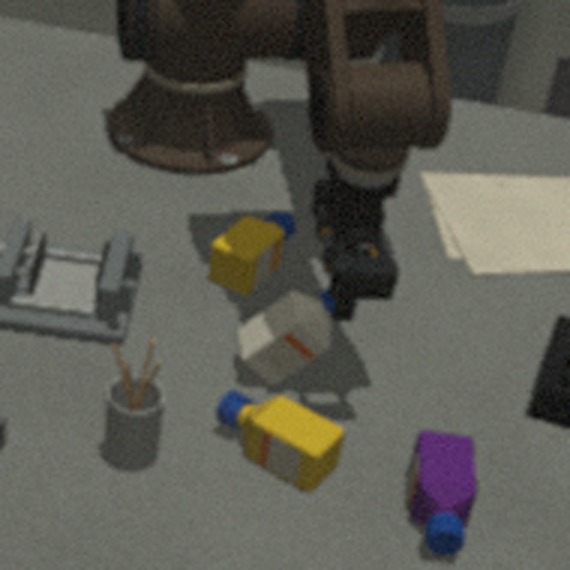

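```bash
python3 -m creep '[{"x":-12,"y":0,"z":-4,"spin":0},{"x":-25,"y":0,"z":-8,"spin":0},{"x":-37,"y":0,"z":-11,"spin":0},{"x":-48,"y":0,"z":-13,"spin":0},{"x":-62,"y":0,"z":-15,"spin":0},{"x":-76,"y":0,"z":-15,"spin":0},{"x":-89,"y":0,"z":-14,"spin":0},{"x":-101,"y":0,"z":-13,"spin":0}]' - 8
python3 - <<'E'
from h import *
s=observe();c=camera('scene');cv2.imwrite('pics/s2.png',cv2.resize(c['frame'][100:290,240:430,::-1],None,fx=3,fy=3,interpolation=cv2.INTER_CUBIC));go([.468,.355,.012],1.872);print(s['wrist_force'],s['moment'])
E
```

```text
time: 6.5
ee_pos: [0.5158, 0.2016, 0.112]
orientation: [-1.863, -2.529, 0.002]
wrist_force: [-0.5, 0.8, -2.2]
opening: 0.396
finger_force: 8.0
t 6.55 tcp [0.5161 0.2007 0.112 ] yaw 1.8712 F [-0.  -1.5 -1.1] -> shift [ 1.617e+02 -1.000e-01  9.990e+01] | 190.0 spin -0.045469605116246994
[-0.47633677  0.82159491 -2.23558172] [ 0.16894155 -0.14911731  0.03223952]
```

View pics/s2.png

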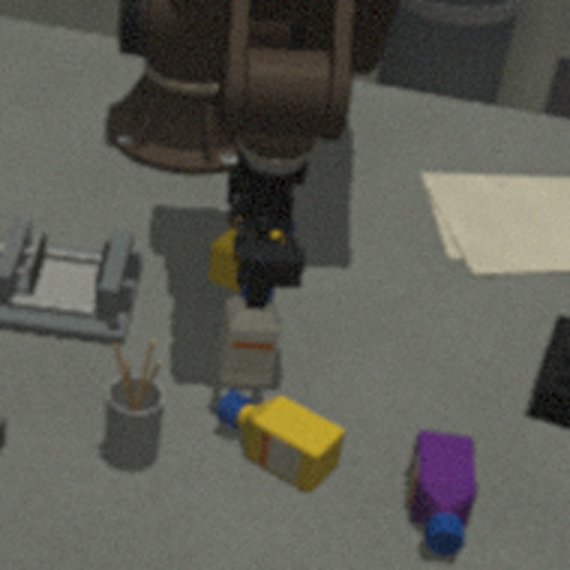

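Upright-looking and hanging in the fingers. I'll press it lightly on the bench to square it, then take a firmer grip.

```bash
python3 -m creep '[{"x":0,"y":0,"z":1,"spin":0},{"x":0,"y":0,"z":2,"spin":0},{"x":0,"y":0,"z":2,"spin":0}]' - 6;python3 -m creep '[{"x":0,"y":0,"z":1,"spin":0},{"x":0,"y":0,"z":2,"spin":0},{"x":0,"y":0,"z":2,"spin":0}]' - 6
python3 - <<'E'
from h import *
s=observe();c=camera('scene');cv2.imwrite('pics/s3.png',cv2.resize(c['frame'][170:240,290:360,::-1],None,fx=8,fy=8,interpolation=cv2.INTER_CUBIC));go([.468,.355,.012],1.872);print(s['wrist_force'],s['moment'])
c=camera('wrist');cv2.imwrite('pics/w3.png',c['frame'][:,:,::-1])
E
```

```text
time: 6.92
ee_pos: [0.5159, 0.2026, 0.1111]
orientation: [1.862, 2.529, -0.0]
wrist_force: [-1.5, -2.4, 8.1]
opening: 0.399
finger_force: 6.0
time: 7.3
ee_pos: [0.5159, 0.2026, 0.1092]
orientation: [1.862, 2.529, -0.0]
wrist_force: [-2.3, -2.2, 7.6]
opening: 0.397
finger_force: 6.0
t 7.35 tcp [0.5159 0.2026 0.1092] yaw 1.8723 F [-1.  -2.3  8.2] -> shift [159.8  -0.6  97.1] | 187.0 spin 0.0172917896518059
[-2.32926156 -2.22024498  7.56354934] [-0.51282605  0.20034687  0.05848518]
```

```bash
python3 -m creep '[{"x":0,"y":0,"z":-2,"spin":0},{"x":0,"y":0,"z":-2,"spin":0},{"x":0,"y":0,"z":-2,"spin":0},{"x":0,"y":0,"z":-2,"spin":0}]' 0.5
python3 - <<'E'
from h import *
s=observe();print(s['wrist_force'],s['moment'])
c=camera('wrist');a=c['frame'][:,:,::-1];c=camera('scene');b=cv2.resize(c['frame'][150:240,270:390,::-1],(512,384),interpolation=cv2.INTER_CUBIC)
cv2.imwrite('pics/ws4.png',cv2.resize(np.hstack([a,b]),(800,300)))
E
```

```text
time: 7.9
ee_pos: [0.5159, 0.2027, 0.1105]
orientation: [-1.863, -2.529, 0.0]
wrist_force: [-0.1, -0.4, 0.4]
opening: 0.502
finger_force: 0.0
[-0.07201295 -0.37157008  0.4046429 ] [-0.00917907 -0.12601079  0.02645234]
```

View pics/ws4.png

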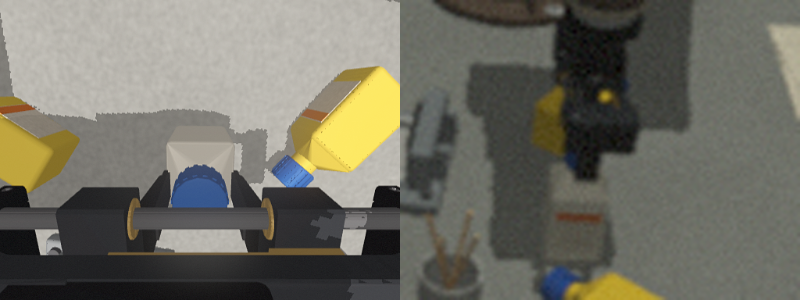

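Wrist view: the bottle stands free and square, with its cap centred between the fingers at about (200,187). I'll regrip firmly, lift, and look at the clamp from above.

```bash
python3 -m creep '[{"x":0,"y":0,"z":0,"spin":0},{"x":0,"y":0,"z":0,"spin":0},{"x":0,"y":0,"z":0,"spin":0}]' 0.2 30 && python3 -m creep '[{"x":0,"y":0,"z":-10,"spin":0},{"x":0,"y":0,"z":-30,"spin":0},{"x":0,"y":0,"z":-60,"spin":0},{"x":0,"y":0,"z":-100,"spin":0},{"x":0,"y":0,"z":-140,"spin":0},{"x":0,"y":0,"z":-175,"spin":0},{"x":0,"y":0,"z":-190,"spin":0}]' ; python3 -c "
from h import *
go([.45,-.12,.30],1.709)"
```

```text
time: 8.38
ee_pos: [0.5158, 0.2026, 0.1105]
orientation: [-1.863, -2.529, 0.0]
wrist_force: [0.0, -0.9, -1.3]
opening: 0.394
finger_force: 30.0
time: 9.25
ee_pos: [0.516, 0.2027, 0.3027]
orientation: [1.862, 2.528, 0.003]
wrist_force: [0.5, -0.1, -3.7]
opening: 0.396
finger_force: 30.0
t 9.25 tcp [0.516  0.2027 0.3027] yaw 1.8719 F [ 0.5 -0.1 -3.7] -> shift [-288.6 -158.8    2.4] | 329.0 spin 9.333116633863542
```

```bash
python3 -m creep '[{"x":-25,"y":-14,"z":0,"spin":1},{"x":-70,"y":-38,"z":0,"spin":3},{"x":-115,"y":-63,"z":0,"spin":4},{"x":-160,"y":-88,"z":0,"spin":5},{"x":-205,"y":-113,"z":0,"spin":7},{"x":-245,"y":-135,"z":0,"spin":8},{"x":-275,"y":-152,"z":1,"spin":9},{"x":-288,"y":-159,"z":2,"spin":9.3}]'; python3 -m creep '[{"x":0,"y":0,"z":0,"spin":0},{"x":0,"y":0,"z":0,"spin":0}]'
python3 - <<'E'
from h import *
s=observe(); c=camera('wrist'); T=Tw(c,s); np.savez('pics/w5.npz',T=T,**c)
cv2.imwrite('pics/w5.png',cv2.resize(c['frame'][:260,:,::-1],None,fx=1.5,fy=1.5)); go([.45,-.12,.30],1.709)
o=np.array([.4635,-.109]);cy=.138;Rz=np.array([[np.cos(cy),-np.sin(cy)],[np.sin(cy),np.cos(cy)]])
for n,q in dict(c1=(.085,.15,.018),c2=(-.085,.15,.018),fj=(0,.105,.072),bed=(0,.0655,.022)).items():
  P=[*(o+Rz@q[:2]),q[2]];print(n,np.round(P,4),w2pix(c,T,P)[0]*1.5)
E
```

```text
time: 10.25
ee_pos: [0.4488, -0.1208, 0.298]
orientation: [-2.064, -2.367, 0.001]
wrist_force: [-0.5, 0.7, -2.8]
opening: 0.392
finger_force: 30.0
time: 10.5
ee_pos: [0.4496, -0.1187, 0.2985]
orientation: [-2.061, -2.371, -0.0]
wrist_force: [-0.1, 0.2, -3.3]
opening: 0.394
finger_force: 30.0
t 10.55 tcp [ 0.4496 -0.1186  0.2985] yaw 1.7108 F [-0.9 -0.9 -2.5] -> shift [-1.5  0.2 -1.5] | 2.0 spin 0.10429010969601832
c1 [0.5271 0.0513 0.018 ] [494.67321774  71.30417151]
c2 [0.3587 0.0279 0.018 ] [309.91340075  71.09691072]
fj [ 0.4491 -0.005   0.072 ] [404.06608655 117.31037072]
bed [ 0.4545 -0.0441  0.022 ] [401.43568033 166.3269224 ]
```

View pics/w5.png

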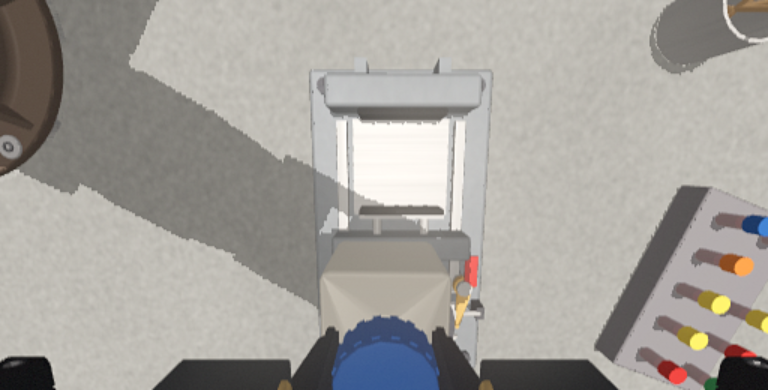

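The wrist view matches the prediction. The base corners are at (311,71) and (491,71), against predicted (310,71) and (495,71), and the fixed jaw edge is at row ~117. Bottle edges: front bottom edge at row ~240, front top edge at ~275. I'll check the bottle's offset in the fingers and its tilt.

Run:
```python
from h import *
np.set_printoptions(precision=1,suppress=True)
c=load('pics/w5.npz');T=np.array(c['T_tool_cam'])
# tool frame: bottle underside at z=+h below TCP
h=.1105
for dx in (-.004,0,.004):
  P=[[dx+.03,.03,h],[dx+.03,-.03,h],[dx+.03,.03,h-.088],[dx+.03,-.03,h-.088],[dx+.019,0,h-.140],[dx+.019,0,h-.113]]
  print(dx,(w2pix(c,T,P)*1.5).tolist())
g=cv2.cvtColor(c['frame'],cv2.COLOR_RGB2GRAY).astype(int)
print(g[145:225,250].tolist())
print([g[r,200:310:1].tolist() for r in (170,)])
# pad/jaw
Tw_=c['T'];o=np.array([.4627,-.109]);cy=.138;Rz=np.array([[np.cos(cy),-np.sin(cy)],[np.sin(cy),np.cos(cy)]])
for q in ((0,.105,.068),(0,.027,.068),(.0375,.027,.068),(-.0375,.027,.068)): print(q,w2pix(c,Tw_,[*(o+Rz@q[:2]),q[2]])*1.5)
print(o+Rz@[0,.0655])
go([.4537,-.0442,.30],1.709)
```

```text
-0.004 [[433.2231589037368, 244.28107452469578], [338.4806923290049, 244.31656663471819], [453.6713584568293, 278.08849666668493], [318.82421683823793, 278.1338042626082], [386.66112848035414, 346.6953463045995], [386.4083061740108, 320.2220119832008]]
0 [[433.4004168744307, 238.00453429571252], [338.3061005160331, 238.0408399753938], [454.0323163392214, 269.31980982621525], [318.471279178843, 269.3667150204113], [386.6692148756975, 335.68135778789804], [386.41371342434434, 310.6603324038844]]
0.004 [[433.5789964076964, 231.6811987626059], [338.1302071601837, 231.71832917885456], [454.3971167597567, 260.4577768772526], [318.11458494458134, 260.50631120487526], [386.67741425542414, 324.5134800972079], [386.4191851218954, 300.98469034721063]]
[175, 165, 163, 164, 163, 164, 162, 162, 164, 163, 157, 126, 109, 125, 133, 139, 146, 149, 149, 147, 148, 149, 148, 147, 147, 146, 146, 147, 147, 147, 145, 146, 145, 146, 145, 149, 157, 169, 178, 177, 172, 171, 171, 171, 172, 171, 172, 171, 172, 171, 172, 172, 172, 172, 172, 171, 173, 170, 172, 171, 171, 172, 174, 176, 179, 153, 98, 75, 77, 77, 77
[... 166 characters left out ...]
43, 144, 144, 144, 145, 144, 144, 145, 146, 144, 144, 146, 146, 146, 145, 145, 145, 146, 145, 146, 146, 145, 146, 146, 147, 146, 146, 146, 146, 147, 147, 148, 147, 148, 147, 148, 148, 148, 147, 148, 148, 149, 148, 147, 149, 149, 147, 148, 149, 149, 148, 149, 148, 149, 149, 149, 149, 149, 149, 149, 149, 149, 150, 148, 149, 148, 146, 138, 136, 136, 138, 136, 137, 136, 137, 136, 136, 136, 136, 134, 135, 136, 137, 135, 136]]
(0, 0.105, 0.068) [[402.9 117.7]]
(0, 0.027, 0.068) [[401.9 211.4]]
(0.0375, 0.027, 0.068) [[444.3 211.5]]
(-0.0375, 0.027, 0.068) [[359.5 211.4]]
[ 0.5 -0. ]
t 10.55 tcp [ 0.4 -0.1  0.3] yaw 1.7108 F [-0.9 -0.9 -2.5] -> shift [73.1 14.4 -1.4] | 74.0 spin 0.10429010969601832
```

```bash
python3 -m creep '[{"x":30,"y":6,"z":0,"spin":0},{"x":60,"y":12,"z":0,"spin":0},{"x":73,"y":14,"z":10,"spin":0},{"x":73,"y":14,"z":40,"spin":0},{"x":73,"y":14,"z":75,"spin":0}]'; python3 -c "
from h import *
go([.4537,-.0442,.137],1.709)"
```

```text
time: 11.18
ee_pos: [0.4534, -0.0448, 0.2227]
orientation: [2.059, 2.371, 0.001]
wrist_force: [-0.2, 0.3, -2.9]
opening: 0.395
finger_force: 30.0
t 11.18 tcp [ 0.4534 -0.0448  0.2227] yaw 1.7111 F [-0.2  0.3 -2.9] -> shift [ 0.6  0.3 85.7] | 86.0 spin 0.1215672166432077
```

```bash
python3 -m creep '[{"x":0,"y":0,"z":25,"spin":0},{"x":0,"y":0,"z":50,"spin":0},{"x":0,"y":0,"z":68,"spin":0},{"x":0,"y":0,"z":78,"spin":0},{"x":0,"y":0,"z":84,"spin":0},{"x":0,"y":0,"z":86,"spin":0},{"x":0,"y":0,"z":86,"spin":0}]'; python3 -m creep '[{"x":0,"y":0,"z":1,"spin":0},{"x":0,"y":0,"z":2,"spin":0},{"x":0,"y":0,"z":2,"spin":0}]' - 12; python3 -c "
from h import *
go([.4537,-.0442,.1325],1.709)"
```

```text
time: 12.05
ee_pos: [0.4534, -0.0454, 0.1379]
orientation: [2.062, 2.37, 0.0]
wrist_force: [-0.4, -0.0, -3.1]
opening: 0.394
finger_force: 30.0
time: 12.42
ee_pos: [0.4532, -0.0453, 0.1356]
orientation: [2.062, 2.37, -0.0]
wrist_force: [-0.1, 0.2, -3.6]
opening: 0.396
finger_force: 12.0
t 12.43 tcp [ 0.4532 -0.0453  0.1356] yaw 1.7095 F [-0.1  0.2 -3.6] -> shift [1.1 0.6 3.1] | 3.0 spin 0.03122253741137368
```

```bash
python3 -m creep '[{"x":1,"y":0,"z":1,"spin":0},{"x":1,"y":0,"z":2,"spin":0},{"x":1,"y":0,"z":3,"spin":0},{"x":1,"y":0,"z":3,"spin":0}]' - 8; python3 -m creep '[{"x":0,"y":0,"z":1,"spin":0},{"x":0,"y":0,"z":2,"spin":0},{"x":0,"y":0,"z":2,"spin":0}]' - 6
```

```text
time: 12.92
ee_pos: [0.4531, -0.0444, 0.1326]
orientation: [2.062, 2.37, -0.0]
wrist_force: [-0.2, -0.2, -2.9]
opening: 0.396
finger_force: 8.0
time: 13.3
ee_pos: [0.4531, -0.0444, 0.1312]
orientation: [2.062, 2.37, -0.0]
wrist_force: [-2.7, -0.4, 6.9]
opening: 0.397
finger_force: 6.0
```

On the bed now (force +7 N). Releasing and lifting clear.

```bash
python3 -m creep '[{"x":0,"y":0,"z":-1,"spin":0},{"x":0,"y":0,"z":-1,"spin":0},{"x":0,"y":0,"z":-1,"spin":0},{"x":0,"y":0,"z":-1,"spin":0},{"x":0,"y":0,"z":-1,"spin":0}]' 0.65 && python3 -m creep '[{"x":0,"y":0,"z":-12,"spin":0},{"x":0,"y":0,"z":-40,"spin":0},{"x":0,"y":0,"z":-80,"spin":0},{"x":0,"y":0,"z":-125,"spin":0},{"x":-40,"y":0,"z":-160,"spin":0},{"x":-80,"y":0,"z":-170,"spin":0},{"x":-80,"y":0,"z":-170,"spin":0}]'
python3 - <<'E'
from h import *
s=observe(); c=camera('wrist'); T=Tw(c,s); np.savez('pics/w6.npz',T=T,**c)
cv2.imwrite('pics/w6.png',c['frame'][:260,:,::-1])
t=camera('top');np.savez('pics/t6.npz',**t);Tt=Tw(t)
go([.45,-.12,.30],1.709)
P=np.array([.4537,-.0442]);cy=.138;Rz=np.array([[np.cos(cy),-np.sin(cy)],[np.sin(cy),np.cos(cy)]])
B=lambda z,r:[[*(P+Rz@[a*r,b*r]),.022+z] for a in(1,-1) for b in(1,-1)]
for z in(0,.088):print(z,w2pix(c,T,B(z,.03)).round(1).tolist())
print('cap top centre',w2pix(c,T,[*P,.162]).round(1),w2pix(t,Tt,[*P,.162]).round(1))
a=c['frame'][:300,100:400,::-1];b=cv2.resize(t['frame'][170:270,230:360,::-1],None,fx=3,fy=3)
cv2.imwrite('pics/wt6.png',np.hstack([cv2.resize(a,(400,400)),cv2.resize(b,(400,308),interpolation=3) if 0 else cv2.copyMakeBorder(cv2.resize(b,(390,300)),0,100,0,0,0)]))
E
```

```text
time: 13.92
ee_pos: [0.4531, -0.0443, 0.1316]
orientation: [2.062, 2.37, -0.0]
wrist_force: [0.7, 0.7, 0.1]
opening: 0.648
finger_force: 0.0
time: 14.8
ee_pos: [0.4644, -0.1254, 0.3031]
orientation: [2.064, 2.366, 0.001]
wrist_force: [0.2, -0.5, -0.3]
opening: 0.649
finger_force: 0.0
t 14.9 tcp [ 0.4637 -0.1234  0.3018] yaw 1.7086 F [ 0.1 -0.4 -0.2] -> shift [  5.2 -13.1   1.8] | 14.0 spin -0.022451218339731238
0 [[278.0, 82.2], [277.3, 125.4], [235.8, 82.3], [236.6, 125.5]]
0.088 [[283.4, 75.6], [282.4, 129.3], [230.8, 75.7], [232.0, 129.4]]
cap top centre [[257.3 102.1]] [[257.7 224.4]]
```

View pics/wt6.png

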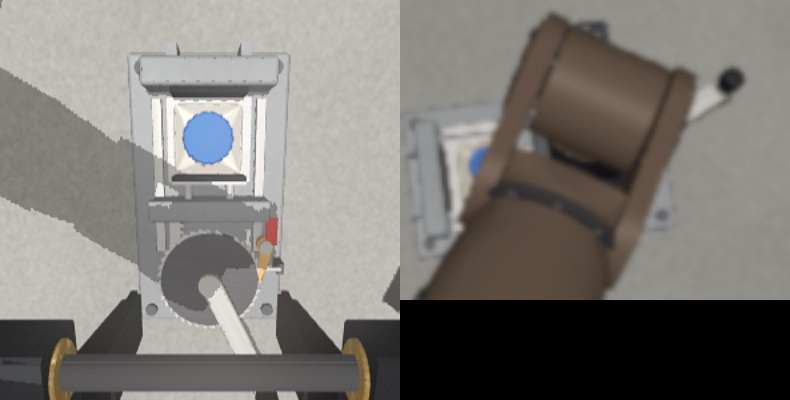

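The bottle stands square between the jaws: body at wrist pixels (229–282, 76–131), against predicted (231–283, 76–129). Next, over to the lever grip.

```bash
python3 -c "
from h import *
go([.559,-.318,.25],1.709)"
```

```text
t 14.9 tcp [ 0.4637 -0.1234  0.3018] yaw 1.7086 F [ 0.1 -0.4 -0.2] -> shift [-205.9   67.6   51.8] | 223.0 spin -0.022451218339731238
```

```bash
python3 -m creep '[{"x":-45,"y":15,"z":11,"spin":0},{"x":-90,"y":30,"z":22,"spin":0},{"x":-135,"y":45,"z":34,"spin":0},{"x":-175,"y":58,"z":45,"spin":0},{"x":-206,"y":68,"z":52,"spin":0},{"x":-206,"y":68,"z":52,"spin":0},{"x":-206,"y":68,"z":52,"spin":0}]' 1
python3 - <<'E'
from h import *
s=observe(); c=camera('wrist'); T=Tw(c,s); np.savez('pics/w7.npz',T=T,**c)
cv2.imwrite('pics/w7.png',c['frame'][:,:,::-1])
piv=np.array([.4748,-.1961])
print('pred',w2pix(c,T,[[.5598,-.3197,.114],[*piv,.06]]).round(1))
g=cv2.cvtColor(c['frame'],cv2.COLOR_RGB2GRAY);m=(g<60).astype(np.uint8);m[225:]=0
n,l,st,ce=cv2.connectedComponentsWithStats(m)
for i in range(1,n):
  if st[i,4]>150: print(st[i],ce[i].round(1))
E
```

```text
time: 15.78
ee_pos: [0.5599, -0.3167, 0.2496]
orientation: [-2.06, -2.37, -0.0]
wrist_force: [0.5, 0.9, -0.5]
opening: 0.999
finger_force: 0.0
pred [[256.8 186. ]
 [196.5  57.1]]
[244 167  23  28 289] [254.7 177.1]
```

View pics/w7.png

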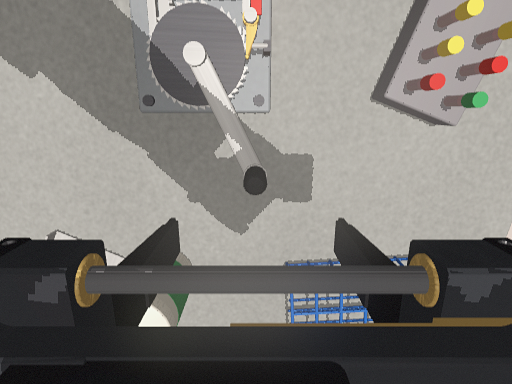

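The grip's top disc is at (255,183), the pivot hub at (194,53), and the wipes tub edge at (180,290).

Run:
```python
from h import *
np.set_printoptions(precision=4,suppress=True)
c=load('pics/w7.npz');T=c['T']
g=pix2w(c,T,[255.2,183],.114)[0];piv=np.array([.4748,-.1961])
print('grip',g,'hub',pix2w(c,T,[194,53],.06)[0])
for pv in(piv,):
  d=g[:2]-pv;a=np.arctan2(d[1],d[0]);print('r',np.linalg.norm(d),'lever',-1.0714+.138-a)
go([*g[:2],.073],1.709)
```

```text
grip [ 0.5577 -0.3167  0.114 ] hub [ 0.4716 -0.1923  0.06  ]
r 0.1463264646518745 lever 0.03519278474687593
t 15.82 tcp [ 0.5599 -0.3167  0.25  ] yaw 1.7106 F [0.5 0.2 0.2] -> shift [  0.3  -2.2 177. ] | 177.0 spin 0.09133537206523652
```

```bash
python3 -m creep '[{"x":0,"y":-2,"z":35,"spin":0},{"x":0,"y":-2,"z":80,"spin":0},{"x":0,"y":-2,"z":120,"spin":0},{"x":0,"y":-2,"z":150,"spin":0},{"x":0,"y":-2,"z":168,"spin":0},{"x":0,"y":-2,"z":175,"spin":0},{"x":0,"y":-2,"z":175,"spin":0}]' 0.6; python3 -m creep '[{"x":0,"y":0,"z":0,"spin":0},{"x":0,"y":0,"z":0,"spin":0},{"x":0,"y":0,"z":0,"spin":0},{"x":0,"y":0,"z":0,"spin":0},{"x":0,"y":0,"z":0,"spin":0},{"x":0,"y":0,"z":0,"spin":0}]' 0.1 20
python3 - <<'E'
from h import *
go([.5577,-.3167,.073],1.709)
M=R.from_rotvec(observe()['orientation']).as_matrix();piv=np.array([.4727,-.1936])
p0=piv+.15*np.array([np.cos(-.9334-.035),np.sin(-.9334-.035)])
for phi in np.r_[.1:.9:.05]:
  a=-.9334-phi;d=np.r_[piv+.15*np.array([np.cos(a),np.sin(a)])-p0,0]
  print(round(phi,2),(1000*M.T@d).round(1),(p0+d[:2]).round(4))
E
```

```text
time: 16.7
ee_pos: [0.5583, -0.3184, 0.0753]
orientation: [2.061, 2.37, 0.0]
wrist_force: [0.6, -0.0, -0.1]
opening: 0.599
finger_force: 0.0
time: 17.45
ee_pos: [0.5581, -0.3186, 0.0748]
orientation: [2.062, 2.37, -0.0]
wrist_force: [0.3, -0.4, 3.6]
opening: 0.27
finger_force: 20.0
t 17.45 tcp [ 0.5581 -0.3186  0.0748] yaw 1.7095 F [ 0.3 -0.4  3.6] -> shift [ 1.9 -0.2  1.8] | 3.0 spin 0.03080363515818742
0.1 [-4.1 -8.9 -0. ] [ 0.5495 -0.3225]
0.15 [ -6.8 -15.8  -0. ] [ 0.5429 -0.3261]
0.2 [ -9.2 -22.9  -0. ] [ 0.5362 -0.3295]
0.25 [-11.2 -30.2  -0. ] [ 0.5294 -0.3325]
0.3 [-12.9 -37.5  -0. ] [ 0.5224 -0.3351]
0.35 [-14.2 -44.9  -0. ] [ 0.5152 -0.3374]
0.4 [-15.1 -52.3  -0. ] [ 0.508  -0.3394]
0.45 [-15.7 -59.8  -0. ] [ 0.5006 -0.341 ]
0.5 [-15.8 -67.3  -0. ] [ 0.4932 -0.3422]
0.55 [-15.6 -74.8  -0. ] [ 0.4858 -0.343 ]
0.6 [-15.1 -82.3  -0. ] [ 0.4783 -0.3435]
0.65 [-14.1 -89.7  -0. ] [ 0.4708 -0.3436]
0.7 [-12.8 -97.1  -0. ] [ 0.4633 -0.3433]
0.75 [ -11.1 -104.4   -0. ] [ 0.4558 -0.3427]
0.8 [  -9.1 -111.6   -0. ] [ 0.4484 -0.3416]
0.85 [  -6.7 -118.7   -0. ] [ 0.441  -0.3402]
```

```bash
python3 -m creep '[{"x":-4,"y":-9,"z":0,"spin":0},{"x":-7,"y":-16,"z":0,"spin":0},{"x":-9,"y":-23,"z":0,"spin":0},{"x":-9,"y":-23,"z":0,"spin":0}]' - 25;for i in 1; do python3 -m creep '[{"x":-1,"y":-4,"z":0,"spin":0},{"x":-1,"y":-4,"z":0,"spin":0}]';python3 -m creep '[{"x":-1,"y":-4,"z":0,"spin":0},{"x":-1,"y":-4,"z":0,"spin":0}]';python3 -m creep '[{"x":-1,"y":-4,"z":0,"spin":0},{"x":-1,"y":-4,"z":0,"spin":0}]'; done
```

```text
time: 17.95
ee_pos: [0.5362, -0.3308, 0.0748]
orientation: [2.063, 2.369, 0.001]
wrist_force: [2.1, 1.0, 3.1]
opening: 0.27
finger_force: 25.0
time: 18.2
ee_pos: [0.5327, -0.3323, 0.0748]
orientation: [2.062, 2.369, 0.0]
wrist_force: [2.0, -0.1, 5.5]
opening: 0.265
finger_force: 25.0
time: 18.45
ee_pos: [0.5289, -0.3338, 0.0749]
orientation: [2.062, 2.369, 0.0]
wrist_force: [3.4, 2.7, 4.5]
opening: 0.27
finger_force: 25.0
time: 18.7
ee_pos: [0.5245, -0.3355, 0.0748]
orientation: [-2.062, -2.37, 0.001]
wrist_force: [-1.6, -1.0, 5.1]
opening: 0.268
finger_force: 25.0
```

```bash
python3 -m creep '[{"x":-1,"y":-5,"z":0,"spin":0},{"x":-2,"y":-11,"z":0,"spin":0},{"x":-2,"y":-14,"z":0,"spin":0},{"x":-2,"y":-14,"z":0,"spin":0}]' | grep -E 'ee_|wrist';python3 -m creep '[{"x":-0.5,"y":-3,"z":0,"spin":0},{"x":-0.5,"y":-3,"z":0,"spin":0}]'| grep -E 'ee_|wrist';python3 -m creep '[{"x":-0.3,"y":-3,"z":0,"spin":0},{"x":-0.3,"y":-3,"z":0,"spin":0}]'| grep -E 'ee_|wrist';python3 -m creep '[{"x":-0.2,"y":-3,"z":0,"spin":0},{"x":-0.2,"y":-3,"z":0,"spin":0}]'| grep -E 'ee_|wrist'
```

```text
ee_pos: [0.5119, -0.3393, 0.0749]
wrist_force: [6.0, 2.7, 3.5]
ee_pos: [0.5087, -0.3401, 0.0748]
wrist_force: [3.7, 1.6, 6.3]
ee_pos: [0.5057, -0.3408, 0.0748]
wrist_force: [4.6, 3.2, 4.3]
ee_pos: [0.5027, -0.3414, 0.0748]
wrist_force: [3.6, 2.7, 6.0]
```

```bash
for k in 1; do python3 -m creep '[{"x":0,"y":-3,"z":0,"spin":0},{"x":0,"y":-3,"z":0,"spin":0}]'| grep -E 'ee_|wrist';python3 -m creep '[{"x":0,"y":-3,"z":0,"spin":0},{"x":0,"y":-3,"z":0,"spin":0}]'| grep -E 'ee_|wrist';python3 -m creep '[{"x":0,"y":-3,"z":0,"spin":0},{"x":0,"y":-3,"z":0,"spin":0}]'| grep -E 'ee_|wrist'; done
```

```text
ee_pos: [0.4988, -0.3421, 0.0747]
wrist_force: [-1.9, 0.2, 6.2]
ee_pos: [0.4961, -0.3425, 0.0747]
wrist_force: [0.4, 0.1, 6.2]
ee_pos: [0.4935, -0.3428, 0.0748]
wrist_force: [1.5, 0.8, 6.4]
```

```bash
python3 -m creep '[{"x":0,"y":-4,"z":0,"spin":0},{"x":0.3,"y":-8,"z":0,"spin":0},{"x":0.4,"y":-10,"z":0,"spin":0},{"x":0.4,"y":-10,"z":0,"spin":0}]'| grep -E 'ee_|wrist';for k in 1; do python3 -m creep '[{"x":0.2,"y":-3,"z":0,"spin":0},{"x":0.2,"y":-3,"z":0,"spin":0}]'| grep -E 'ee_|wrist';python3 -m creep '[{"x":0.3,"y":-3,"z":0,"spin":0},{"x":0.3,"y":-3,"z":0,"spin":0}]'| grep -E 'ee_|wrist';python3 -m creep '[{"x":0.3,"y":-3,"z":0,"spin":0},{"x":0.3,"y":-3,"z":0,"spin":0}]'| grep -E 'ee_|wrist'; done
```

```text
ee_pos: [0.4841, -0.3438, 0.0748]
wrist_force: [3.6, 0.5, 5.3]
ee_pos: [0.4808, -0.344, 0.0748]
wrist_force: [4.6, 3.3, 5.5]
ee_pos: [0.4765, -0.3441, 0.0747]
wrist_force: [-3.9, -0.5, 8.5]
ee_pos: [0.4739, -0.3441, 0.0747]
wrist_force: [-2.2, 1.5, 6.6]
```

```bash
python3 -m creep '[{"x":0.7,"y":-4,"z":0,"spin":0},{"x":1.5,"y":-8,"z":0,"spin":0},{"x":2,"y":-11,"z":0,"spin":0},{"x":2,"y":-11,"z":0,"spin":0}]'| grep -E 'ee_|wrist';for k in 1; do python3 -m creep '[{"x":0.6,"y":-3,"z":0,"spin":0},{"x":0.6,"y":-3,"z":0,"spin":0}]'| grep -E 'ee_|wrist';python3 -m creep '[{"x":0.7,"y":-3,"z":0,"spin":0},{"x":0.7,"y":-3,"z":0,"spin":0}]'| grep -E 'ee_|wrist'; done
```

```text
ee_pos: [0.4637, -0.3437, 0.0748]
wrist_force: [4.7, 2.1, 5.8]
ee_pos: [0.4613, -0.3435, 0.0748]
wrist_force: [9.1, 2.9, 3.9]
ee_pos: [0.4577, -0.3432, 0.0748]
wrist_force: [6.4, 3.3, 4.1]
```

```bash
python3 -m creep '[{"x":0.8,"y":-3,"z":0,"spin":0},{"x":0.8,"y":-3,"z":0,"spin":0}]'| grep -E 'ee_|wrist';python3 -m creep '[{"x":0,"y":0,"z":0,"spin":0},{"x":0,"y":0,"z":0,"spin":0}]'| grep -E 'ee_|wrist'
```

```text
ee_pos: [0.4554, -0.3429, 0.0749]
wrist_force: [10.2, 4.1, 3.6]
ee_pos: [0.4555, -0.3429, 0.0749]
wrist_force: [10.9, 3.4, 4.2]
```

```bash
python3 -m creep '[{"x":0.8,"y":-3,"z":0,"spin":0},{"x":0.8,"y":-3,"z":0,"spin":0}]'| grep -E 'ee_|wrist';python3 -m creep '[{"x":0,"y":0,"z":0,"spin":0},{"x":0,"y":0,"z":0,"spin":0}]'
```

```text
ee_pos: [0.4505, -0.3422, 0.0747]
wrist_force: [-0.8, 1.4, 6.9]
time: 23.95
ee_pos: [0.4505, -0.3422, 0.0746]
orientation: [-2.061, -2.369, 0.001]
wrist_force: [-0.2, 2.3, 6.9]
opening: 0.267
finger_force: 25.0
```

Fourth click felt: the force dropped from 11 to about 0 N. I'll advance a few mm for margin, then check.

```bash
python3 -m creep '[{"x":0.5,"y":-1.5,"z":0,"spin":0},{"x":1,"y":-3.5,"z":0,"spin":0},{"x":1,"y":-3.5,"z":0,"spin":0},{"x":1,"y":-3.5,"z":0,"spin":0}]'
python3 - <<'E'
from h import *
s=observe();c=camera('wrist');T=Tw(c,s);np.savez('pics/w8.npz',T=T,**c);sc=camera('scene')
a=np.array([.4446+0,-.3422]);piv=np.array([.4727,-.1936]);d=s['ee_pos'][:2]-piv
print('phi(table)',-.9334-np.arctan2(d[1],d[0]),np.linalg.norm(d),s['dq'].round(3))
b=cv2.resize(sc['frame'][110:240,160:330,::-1],(510,390),interpolation=cv2.INTER_CUBIC)
cv2.imwrite('pics/f.png',np.hstack([cv2.resize(c['frame'][:260,120:320,::-1],(290,390)),b]))
E
```

```text
time: 24.45
ee_pos: [0.4476, -0.3418, 0.0747]
orientation: [-2.062, -2.37, -0.0]
wrist_force: [3.7, 4.0, 5.9]
opening: 0.268
finger_force: 25.0
phi(table) 0.8050002820239481 0.1502681034005132 [ 0.002  0.001  0.001 -0.     0.     0.001]
```

View pics/f.png

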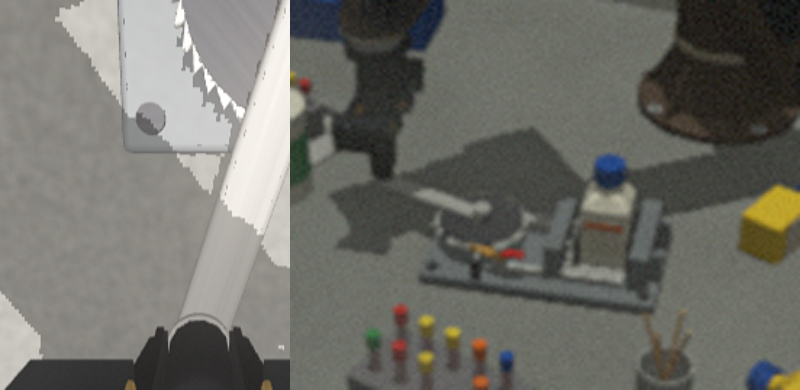

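The bottle stands upright against the fixed jaw (cap at (610,172)), the sliding jaw is closed on it, and the fingers hold the grip at a lever angle of about 0.82 rad. I counted four force drops, at about 0.30, 0.46, 0.62 and 0.78 rad.

```bash
python3 -c "
from cell import sign_off
print(sign_off())"
```

```text
the job is handed in; nothing more can be done
None
```

The job is handed in: the white bottle stands upright and square between the jaws, the lever was pulled four clicks (about 0.82 rad by my estimate), and the gripper is still holding the black grip; I did not measure the pinch force, and sign-off returned no verdict.

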